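# Zero the shaker's locking speed dial, click it up five steps and start

### The job

The shaker's speed dial was left part-way up. Push the dial down to unlock it and, holding it down, turn it back anticlockwise to its zero stop at the red mark; then turn it clockwise exactly five clicks from zero, without ever running past the fifth click, let go so that it springs up and locks there, and only then press the green start button fully down and release it. Leave the two jars and the bottle standing where they are.

Things in the scene. Friction and masses are not known exactly. Their poses are not given: they have to be found in the camera images.
- dial_box: white control box with a blue band, 150 x 150 mm, 55 mm high, fixed; origin at the centre of its underside, on the dial's upright axis. On its top, 58 mm from the axis, nine 14 x 6 mm tick marks 30 degrees apart: red is zero, black are clicks 1 to 8, running clockwise seen from above. The red mark lies 120 degrees anticlockwise (from above) from the box's x axis.
- speed_dial (a joint): dial angle (rad): 0 at the zero stop (pointer at the red mark), growing clockwise seen from above; one click = 0.5236 (30 degrees), fifth click = 2.618, last = click 8. End stops 0.03 beyond clicks 0 and 8. About 0.12 N m takes it out of a notch; let go between clicks it jumps to the nearest. Up, it is locked with 0.04 of play; it turns only while held down.
- dial_press (a joint): how far the dial is pushed down (m): 0 up and locked, 0.010 at the bottom stop. Pushed down by 0.0075 or more it is free to turn. The spring needs about 4 N to start and 8 N at the bottom. It springs up by itself when let go at a click; between clicks it stays down until it has jumped to a click.
- dial_top (a point): centre of the top of the dial's blue grip bar, on the dial's axis, 108 mm above the bench while the dial is up; it moves down with the dial. x: along the bar to the end with the white pointer line; z up. The bar is 76 mm long, 20 mm wide, 34 mm high: grip it across its width.
- start_box: white box with a blue band, 90 x 90 mm, 45 mm high, fixed to the bench, carrying the start button at the centre of its top; origin at the centre of its underside
- start_button (a joint): travel of the green button (m): 0 up, 0.008 fully down (about 6 N); it springs back. It counts as pressed beyond 0.006.
- start_button_top (a point): centre of the top face of the round green start button, 44 mm in diameter, in a black collar; 69 mm above the bench when up; z up
- jar_a: clear culture jar with a white lid, 76 mm in diameter, 104 mm high, loose; origin at the centre of its underside
- jar_b: the second such jar, with green contents, loose; origin at the centre of its underside
- media_bottle: amber bottle with a blue cap, 66 mm in diameter, 140 mm high, loose; origin at the centre of its underside
- dial_flange (a point): centre of the upper face of the dial's grey flange (88 mm diameter, 8 mm thick), on which the bar stands, 34 mm below dial_top, 74 mm above the bench while the dial is up; same axes as dial_top. Fingertips may push on the flange while they hold the bar.

How it is judged:
By the outcome, as a careful person would: the job done as asked, in the order asked, and still so for the second after the job is handed in, with the robot touching nothing.
It also fails if it takes over 72 s, if anything falls off the work surface, if the arm or the gripper's body presses on something with over 40 N, if the wrist force passes 120 N, or if a joint passes its speed limit or range.

### The arm

A 7-joint arm with a two-finger parallel gripper is mounted at the origin on the work surface. World frame = base frame: x ahead of the robot, y to its left, z up, the work surface at z = 0. Lengths are in m, angles in rad, forces in N, time in s.
With the tool pointing down it reaches from about 0.4 to 0.9 m from the base axis. Payload 5.5 kg.
Tool frame: the origin (TCP) lies midway between the tips of the shut fingers; the grasp point (between the pads) lies manip.grasp_offset behind it (manip.grasp_offset is the distance from the TCP to the grasp point, in m); z points along the fingers, x is the direction in which the jaws open and shut, and the axes are right-handed (so a half turn about z gives the same grasp; the last joint's range is limited). The gripper opens to 92 mm and grips with 3 to 60 N. Pads are 19 mm wide; open, the fingers measure 130 mm over their backs; the gripper's body (75 mm by 190 mm) begins 47 mm behind the grasp point.
Start: joints at [1.497, 0.501, -0.427, 1.55, 0.221, 1.138, -0.21], TCP at [0.215, -0.613, 0.227] pointing down, gripper open.
Joint ranges: [-2.88, 2.88], [-0.31, 2.03], [-1.54, 1.56], [0.2, 2.42], [-1.41, 4.55], [0.19, 2.02], [-2.57, 2.57]. Speed limits (rad/s): [2.57, 2.57, 3.14, 3.14, 3.14, 3.14, 3.14].

### API

Orientations are given as a unit quaternion [x, y, z, w].
In Python, from cell import manip, vision gives the robot as it stands.
- The arm moves only by the tool drive_tool, never from a script. Its argument "targets" is a list of rows, each an object of numbers: "dx", "dy", "dz": the shift along the tool's x, y, z in mm; "rx", "ry", "rz": the turn, a rotation vector about the tool's x, y, z in rad; "grip": the opening, from 0 (shut) to 1 (fully open). In form: [{"dx": .., "dy": .., "dz": .., "rx": .., "ry": .., "rz": .., "grip": ..}, ...]. A call has 1 to 10 rows; each row is the pose to reach, as a shift and turn from the pose commanded when the call began, along the tool's axes at that moment; what a row does not reach only later rows make up. A row lasts 1/12 s, in which the tool goes at most 41.7 mm and 7.16 degrees, less where a joint would pass 70% of its speed; a pose out of reach is approached as far as the arm can. A call with a gripper value outside its range is refused whole. The fingers move at their own pace and stop on an object; "grip_force" is the grip in N (left out, the last holds). Time passes only in rows, so rows that repeat a pose let the fingers close. It gives the time, the measured TCP pose, the force and the opening at its end, in the units of the state.
- manip.get_state(): the state, without advancing time (a new reading comes with each control period).
- vision.get_image(name): name is "scene" or "side" or "wrist"; returns (picture, depth): 400x640x3 uint8, red, green, blue; 400x640 float32, m along the optical axis (not along the pixel's ray), 0 where there is no reading.
- vision.calibration(name): a dict with "vertical_fov" (degrees; the focal length in pixels is half the picture's height over the tangent of half this angle, whatever the lens; pixels are square), "cx", "cy" (the principal point, pixels), "R" (3x3) and "t" (3): a world point X has camera coordinates R X + t. Camera axes: x right, y down, z forward; pixel columns grow to the right and rows downward; lengths in m; the calibration is good to about 2 mm. A picture is of the moment at which its call begins: read the wrist's pose just before it. calibration takes no time and is no camera call; for the wrist camera it gives the pose at the moment of the call.
- manip.sign_off(): hands the job in, once; it reports no verdict.
The state is a dict: "time": time; "joint_positions": joint angles; "dq": joint speeds; "effort": joint torques, N m; "ee_pos": TCP position; "tool_rot": TCP orientation; "force": force on the tool from outside, world axes, zero at the start; "torque": the same for the moment, N m; "gripper_width": opening from 0.0 (shut) to 1.0 (fully open).
Only numpy, scipy, OpenCV 4.12 (cv2) and the standard library are available. Lean on these libraries where they do the work, as an engineer would, in place of code of your own. Each camera call takes 0.05 s, during which the arm holds its last target. There are 200 camera calls.

## Working session

There is one attempt and no reset: what is moved stays moved. The work goes in short steps, Python scripts to look and compute and a tool call to move; the robot and the scene stay as the last step left them, time stands still between calls to the robot, and variables do not carry over. Pictures are saved under pics/ and viewed, about 8 in all and at most 12, crops included, and the job is handed in when it is done.

Besides the shell and the picture viewer there is one more tool, called as name(argument=value, ...), one argument or row to a line, values as JSON. drive_tool: Moves the arm, as the interface text tells. Its arguments: {"type":"object","properties":{"targets":{"type":"array","items":{"type":"object","properties":{"dx":{"type":"number"},"dy":{"type":"number"},"dz":{"type":"number"},"rx":{"type":"number"},"ry":{"type":"number"},"rz":{"type":"number"},"grip":{"type":"number"}}}},"grip_force":{"type":"number"}},"required":["targets"]}

```bash
ls; mkdir -p pics; python3 - <<'E'
from cell import manip, vision
import cv2,numpy as np
s=manip.get_state(); print({k:np.round(v,3) for k,v in s.items()}, manip.grasp_offset)
ims=[]
for n in ("scene","side"):
    im,d=vision.get_image(n); np.savez(f"{n}.npz",im=im,d=d,**{k:np.array(v) for k,v in vision.calibration(n).items()})
    ims.append(im)
    c=vision.calibration(n); print(n,{k:np.round(v,3) for k,v in c.items()})
v=np.vstack(ims)[...,::-1]
cv2.imwrite("pics/a.png",cv2.resize(v,(480,600),interpolation=cv2.INTER_AREA))
cv2.imwrite("pics/b.png",ims[0][...,::-1])
E
```

```text
pics
{'time': np.float64(0.0), 'joint_positions': array([ 1.497,  0.502, -0.427,  1.551,  0.221,  1.138, -0.21 ]), 'dq': array([ 0.001, -0.   ,  0.001,  0.001, -0.002,  0.001,  0.002]), 'effort': array([ 0.0000e+00, -5.6659e+01, -5.8160e+00, -2.7911e+01, -6.9000e-02,
        3.1000e-02,  0.0000e+00]), 'ee_pos': array([ 0.215, -0.613,  0.226]), 'tool_rot': array([ 0.816, -0.579, -0.001, -0.001]), 'force': array([-0.069,  0.088,  0.418]), 'torque': array([ 0.014, -0.015,  0.056]), 'gripper_width': np.float64(1.0)} 0.0188
scene {'vertical_fov': np.float64(48.882), 'cx': np.float64(317.962), 'cy': np.float64(193.415), 'R': array([[ 0.269,  0.963, -0.016],
       [ 0.512, -0.157, -0.844],
       [-0.816,  0.219, -0.535]]), 't': array([-0.278, -0.215,  1.588])}
side {'vertical_fov': np.float64(50.222), 'cx': np.float64(320.785), 'cy': np.float64(202.165), 'R': array([[ 0.99 , -0.137, -0.019],
       [-0.09 , -0.531, -0.842],
       [ 0.105,  0.836, -0.539]]), 't': array([-0.589,  0.196,  0.932])}
```

View pics/a.png

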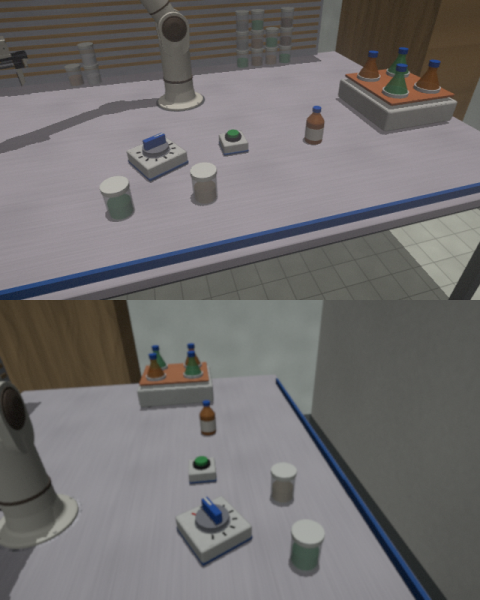

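The scene view (in mosaic pixels) shows the dial box at (157,155), the start box at (233,140), jars at (117,198) and (204,183), and the bottle at (315,127). The side view shows the dial at (213,515) and the button at (202,463). Next I measure them with masks.

```bash
cat > h.py <<'E'
import numpy as np,cv2
def load(n):
    z=np.load(n+".npz"); return z["im"],z["d"],{k:z[k] for k in("vertical_fov","cx","cy","R","t")}
def foc(c): return 200/np.tan(np.radians(c["vertical_fov"])/2)
def ray(c,uv,z):
    uv=np.atleast_2d(uv).astype(float);f=foc(c);R=np.array(c["R"]);t=np.array(c["t"])
    d=np.c_[(uv[:,0]-c["cx"])/f,(uv[:,1]-c["cy"])/f,np.ones(len(uv))]@R
    o=-R.T@t; return o+d*((z-o[2])/d[:,2])[:,None]
def cloud(c,d):
    v,u=np.mgrid[:400,:640];f=foc(c)
    p=np.stack([(u-c["cx"])/f*d,(v-c["cy"])/f*d,d],-1)
    return (p-np.array(c["t"]))@np.array(c["R"])
def proj(c,X):
    q=np.array(c["R"])@X+c["t"];return foc(c)*q[:2]/q[2]+[c["cx"],c["cy"]]
E
python3 - <<'E'
from h import *
for n in("scene","side"):
    im,d,c=load(n); P=cloud(c,d); hsv=cv2.cvtColor(im,cv2.COLOR_RGB2HSV); H,S,V=cv2.split(hsv)
    ok=(d>0)&(P[...,0]>.2)&(P[...,0]<1)&(abs(P[...,1])<.7)
    for nm,m in(("blue",(H>100)&(H<130)&(S>140)),("green",(H>45)&(H<85)&(S>120)),("red",((H<8)|(H>172))&(S>110)),("tall",P[...,2]>.085)):
        k,l,st,ce=cv2.connectedComponentsWithStats((m&ok&(P[...,2]>(.02))).astype(np.uint8))
        for i in range(1,k):
            if st[i,4]>5:
                q=P[l==i]; print(n,nm,st[i],ce[i].round(1),"lo",np.percentile(q,3,0).round(3),"med",np.median(q,0).round(3),"hi",np.percentile(q,97,0).round(3))
                if nm=="blue" and st[i,4]>100:
                    t=q[q[:,2]>.103]; 
                    if len(t)>9:
                        w,v=np.linalg.eigh(np.cov(t[:,:2].T)); print("  bar top",len(t),t.mean(0).round(4),(t.max(0)+t.min(0))/2,v[:,1],np.ptp(t@np.r_[v[:,1],0]))
    # zoom of dial
im,d,c=load("scene"); im2,_,_=load("side")
a=cv2.resize(im[160:250,150:280],None,fx=4,fy=4,interpolation=cv2.INTER_CUBIC)
b=cv2.resize(im2[240:355,225:345],None,fx=3,fy=3,interpolation=cv2.INTER_CUBIC)
o=np.zeros((720,530,3),np.uint8)[:600]
w=np.zeros((360,890,3),np.uint8);w[:,:520]=a[:360];w[:345,530:890]=b
cv2.imwrite("pics/c.png",cv2.resize(w,(800,324))[...,::-1])
E
```

```text
scene blue [418 141  10   5  31] [422.5 143. ] lo [0.506 0.428 0.138] med [0.518 0.438 0.14 ] hi [0.531 0.448 0.141]
scene blue [191 179  28  11  70] [202.  184.5] lo [ 0.494 -0.172  0.106] med [ 0.51  -0.15   0.108] hi [ 0.523 -0.112  0.11 ]
scene blue [330 313   3   4   6] [330.7 314.7] lo [0.927 0.052 0.028] med [0.929 0.054 0.029] hi [0.935 0.057 0.032]
scene blue [319 315   7   4  14] [322.1 316.6] lo [0.926 0.032 0.029] med [0.929 0.038 0.03 ] hi [0.933 0.044 0.032]
scene blue [300 317  18   7  39] [308.4 319.7] lo [ 0.925 -0.005  0.028] med [0.93  0.012 0.03 ] hi [0.935 0.026 0.032]
scene blue [275 325   9   5  13] [279.1 327.3] lo [ 0.927 -0.052  0.028] med [ 0.932 -0.045  0.029] hi [ 0.934 -0.037  0.031]
scene blue [   0  329  265   69 1494] [107.8 366.4] lo [ 0.925 -0.492  0.022] med [ 0.932 -0.353  0.03 ] hi [ 0.937 -0.102  0.032]
scene green [304 173   7   7  19] [306.8 175.7] lo [0.465 0.117 0.067] med [0.479 0.126 0.069] hi [0.493 0.135 0.072]
scene green [311 175   5   4   9] [312.6 176.3] lo [0.478 0.134 0.068] med [0.486 0.139 0.068] hi [0.493 0.145 0.07 ]
scene tall
[... 1005 characters left out ...]
 0.106 ] [ 0.50167669 -0.1459884   0.10608328] [-0.5414902   0.84070706] 0.07084769274377645
side green [260 209  17  13 163] [268. 215.] lo [0.464 0.112 0.056] med [0.482 0.123 0.066] hi [0.499 0.145 0.069]
side tall [266 134  20  23 294] [275.1 146.1] lo [0.492 0.409 0.087] med [0.517 0.425 0.105] hi [0.542 0.446 0.138]
side tall [361 217  35  27 732] [377.6 229.5] lo [ 0.685 -0.054  0.089] med [ 0.718 -0.027  0.102] hi [0.752 0.014 0.105]
side tall [268 263  28  33 478] [281.7 278.8] lo [ 0.479 -0.177  0.087] med [ 0.501 -0.152  0.105] hi [ 0.522 -0.113  0.108]
side tall [ 388  293   45   39 1386] [409.6 311.7] lo [ 0.68  -0.296  0.09 ] med [ 0.713 -0.267  0.103] hi [ 0.747 -0.228  0.105]
```

View pics/c.png

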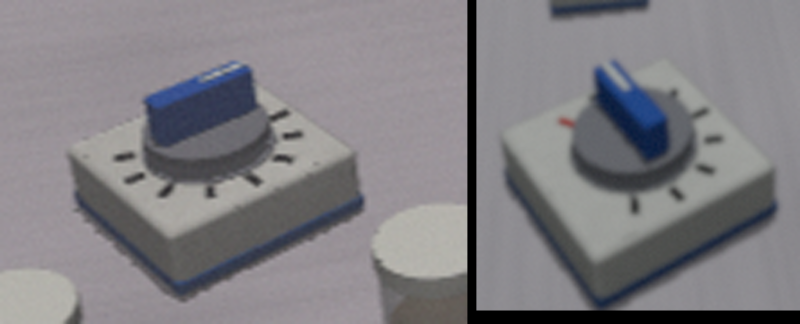

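Crop view: the pointer end of the bar faces away from the scene camera. The red tick is in the side crop at (566,122), about full pixel (258,285), with black ticks running clockwise from there. Next I get the tick angles and the pointer.

```bash
python3 - <<'E'
from h import *
for n in("scene","side"):
    im,d,c=load(n); P=cloud(c,d); H,S,V=cv2.split(cv2.cvtColor(im,cv2.COLOR_RGB2HSV))
    C=np.array([.503,-.145]); v,u=np.mgrid[:400,:640]
    Q=ray(c,np.c_[u.ravel(),v.ravel()],.055).reshape(400,640,3); r=np.hypot(*(Q[...,:2]-C).transpose(2,0,1))
    ring=(r>.046)&(r<.072)&(abs(P[...,2]-.055)<.006)
    pts=[]
    for nm,m in(("black",V<95),("red",((H<12)|(H>168))&(S>70))):
        k,l,st,ce=cv2.connectedComponentsWithStats((m&ring).astype(np.uint8),connectivity=8)
        for i in range(1,k):
            if st[i,4]>=6:
                q=ray(c,ce[i],.055)[0]; print(n,nm,st[i,4],ce[i].round(1),q.round(4),"r %.4f ang %.1f"%(np.hypot(*(q[:2]-C)),np.degrees(np.arctan2(*(q[:2]-C)[::-1])))); 
                if st[i,4]>12:pts.append(q[:2])
    p=np.array(pts); 
    if len(p)>3:
        s=np.linalg.lstsq(np.c_[2*p,np.ones(len(p))],(p**2).sum(1),rcond=None)[0]; print("circle",s[:2],np.sqrt(s[2]+s[:2]@s[:2]))
    # pointer white line on top
    Q=ray(c,np.c_[u.ravel(),v.ravel()],.108).reshape(400,640,3)
    T=(abs(P[...,2]-.107)<.004)&(np.hypot(*(Q[...,:2]-C).transpose(2,0,1))<.05)
    q=Q[T&(S>120)][:,:2]; w=Q[T&(S<90)][:,:2]; a=Q[T][:,:2]; 
    rc=cv2.minAreaRect((a*1000).astype(np.float32)); print(n,"bar",rc,"white",w.mean(0),len(w))
    tz=Q[...,:]; 
    m=(H>45)&(H<85)&(S>90)&(abs(P[...,2]-.069)<.003)&(P[...,1]>.05)&(P[...,1]<.2)
    ys,xs=np.nonzero(m); g=ray(c,np.c_[xs,ys],.069)[:,:2]; print("button",cv2.minEnclosingCircle((g*1000).astype(np.float32)))
E
```

```text
scene black 8 [226.9 191.8] [ 0.4742 -0.0902  0.055 ] r 0.0619 ang 117.7
scene black 6 [230.7 197.2] [ 0.5036 -0.0835  0.055 ] r 0.0616 ang 89.4
scene black 7 [183.6 203.3] [ 0.4974 -0.2007  0.055 ] r 0.0560 ang -95.8
scene black 8 [228.  203.6] [ 0.5319 -0.0931  0.055 ] r 0.0594 ang 60.9
scene black 7 [187.4 209. ] [ 0.5266 -0.192   0.055 ] r 0.0526 ang -63.3
scene black 9 [219.8 209.1] [ 0.5506 -0.1151  0.055 ] r 0.0562 ang 32.1
scene black 7 [195.7 212.7] [ 0.5492 -0.173   0.055 ] r 0.0540 ang -31.2
scene bar ((507.6873474121094, -141.84963989257812), (26.55351448059082, 76.99066162109375), 26.649246215820312) white [ 0.49587125 -0.13247483] 34
button ((485.1689147949219, 133.708740234375), 20.421878814697266)
side black 6 [307.5 281.5] [ 0.5523 -0.1151  0.055 ] r 0.0577 ang 31.2
side black 7 [311.9 291.3] [ 0.5577 -0.144   0.055 ] r 0.0548 ang 1.0
side black 10 [309.5 302.3] [ 0.5498 -0.1726  0.055 ] r 0.0543 ang -30.5
side black 12 [298.7 311.3] [ 0.5271 -0.1922  0.055 ] r 0.0530 ang -62.9
side black 11 [283.5 315.7] [ 0.4983 -0.1986  0.055 ] r 0.0538 ang -95.0
side red 10 [258.  284.9] [ 0.4528 -0.1092  0.055 ] r 0.0617 ang 144.5
side bar ((500.0671691894531, -144.96774291992188), (20.441068649291992, 77.603759765625), 26.72441864013672) white [ 0.49280252 -0.12417418] 61
button ((480.57904052734375, 125.09696960449219), 21.61181640625)
```

Measured:
- Tick circle centre is about (0.5005, -0.1415).
- Red mark is at about 147–150° and the pointer at about 117°, so the dial is at click 1.
- Button is at about (0.483, 0.13).

I go above the dial and look with the wrist camera.

drive_tool(
  targets=[
    {"dx": -350,"dy": -426,"dz": -40,"rz": -1.7,"grip": 1},
    {"dx": -350,"dy": -426,"dz": -40,"rz": -1.7,"grip": 1},
    {"dx": -350,"dy": -426,"dz": -40,"rz": -1.7,"grip": 1},
    {"dx": -350,"dy": -426,"dz": -40,"rz": -1.7,"grip": 1},
    {"dx": -350,"dy": -426,"dz": -40,"rz": -1.7,"grip": 1},
    {"dx": -350,"dy": -426,"dz": -40,"rz": -1.7,"grip": 1},
    {"dx": -350,"dy": -426,"dz": -40,"rz": -1.7,"grip": 1},
    {"dx": -350,"dy": -426,"dz": -40,"rz": -1.7,"grip": 1},
    {"dx": -350,"dy": -426,"dz": -40,"rz": -1.7,"grip": 1},
    {"dx": -350,"dy": -426,"dz": -40,"rz": -1.7,"grip": 1},
  ],
)

```text
validation failed for argument at $.ta...
```

```bash
cat >> h.py <<'E'
from scipy.spatial.transform import Rotation as Ro
def rel(x,y,z,yaw):
    "shift (mm) and rz from the measured pose to TCP x,y,z, jaw axis at yaw (deg, world), tool straight down"
    from cell import manip
    s=manip.get_state(); R=Ro.from_quat(s["tool_rot"])
    T=Ro.from_euler("z",yaw,degrees=True)*Ro.from_euler("x",180,degrees=True)
    d=R.inv().apply(np.array([x,y,z])-s["ee_pos"])*1000
    print("t %.2f"%s["time"],"tcp",np.round(s["ee_pos"],4),"jaw yaw %.2f"%np.degrees(np.arctan2(*R.as_matrix()[1::-1,0])),"F",np.round(s["force"],1),"M",np.round(s["torque"],2),"w %.3f"%s["gripper_width"],"q7 %.2f"%s["joint_positions"][6])
    print("  move",d.round(1),"rot",(R.inv()*T).as_rotvec().round(3))
E
python3 -c "
from h import *
rel(.5005,-.1415,.25,27)"
```

```text
t 0.10 tcp [ 0.2146 -0.6129  0.2258] jaw yaw -70.70 F [-0.4 -0.5 -0.8] M [0.01 0.   0.06] w 1.004 q7 -0.21
  move [-350.4 -425.7  -23.6] rot [-2.000e-03  1.000e-03 -1.705e+00]
```

drive_tool(
  targets=[
    {"dx": -20,"dy": -24,"dz": -10,"rx": 0,"ry": 0,"rz": -0.1,"grip": 1},
    {"dx": -45,"dy": -54,"dz": -20,"rx": 0,"ry": 0,"rz": -0.2,"grip": 1},
    {"dx": -70,"dy": -84,"dz": -30,"rx": 0,"ry": 0,"rz": -0.32,"grip": 1},
    {"dx": -95,"dy": -115,"dz": -40,"rx": 0,"ry": 0,"rz": -0.44,"grip": 1},
  ],
)

```text
time: 0.43
ee_pos: [0.2921, -0.4841, 0.2664]
tool_rot: [0.923, -0.384, -0.0, -0.0]
force: [0.8, 0.5, 0.5]
gripper_width: 1.001
```

```bash
python3 -c "
from h import *
rel(.5005,-.1415,.25,27)"
```

```text
t 0.43 tcp [ 0.2921 -0.4841  0.2664] jaw yaw -45.22 F [0.8 0.5 0.5] M [-0.05 -0.14  0.05] w 1.001 q7 0.02
  move [ -96.4 -389.3   16.7] rot [-1.00e-03  1.00e-03 -1.26e+00]
```

drive_tool(
  targets=[
    {"dx": -9,"dy": -38,"dz": 2,"rx": 0,"ry": 0,"rz": -0.12,"grip": 1},
    {"dx": -18,"dy": -76,"dz": 4,"rx": 0,"ry": 0,"rz": -0.24,"grip": 1},
    {"dx": -27,"dy": -114,"dz": 6,"rx": 0,"ry": 0,"rz": -0.36,"grip": 1},
    {"dx": -36,"dy": -152,"dz": 8,"rx": 0,"ry": 0,"rz": -0.48,"grip": 1},
    {"dx": -45,"dy": -190,"dz": 10,"rx": 0,"ry": 0,"rz": -0.6,"grip": 1},
    {"dx": -54,"dy": -228,"dz": 12,"rx": 0,"ry": 0,"rz": -0.72,"grip": 1},
    {"dx": -63,"dy": -266,"dz": 13,"rx": 0,"ry": 0,"rz": -0.84,"grip": 1},
    {"dx": -74,"dy": -304,"dz": 14,"rx": 0,"ry": 0,"rz": -0.96,"grip": 1},
    {"dx": -85,"dy": -342,"dz": 15,"rx": 0,"ry": 0,"rz": -1.08,"grip": 1},
    {"dx": -96,"dy": -380,"dz": 16,"rx": 0,"ry": 0,"rz": -1.2,"grip": 1},
  ],
)

```text
time: 1.27
ee_pos: [0.496, -0.1494, 0.2506]
tool_rot: [0.979, 0.204, -0.0, 0.0]
force: [1.5, -1.6, -0.6]
gripper_width: 1.007
```

```bash
python3 - <<'E'
from h import *
from cell import vision
rel(.5005,-.1415,.25,27)
c=vision.calibration("wrist"); im,d=vision.get_image("wrist")
np.savez("wrist.npz",im=im,d=d,**{k:np.array(v) for k,v in c.items()})
cv2.imwrite("pics/w1.png",im[...,::-1])
for X in([.5005,-.1415,.108],[.483,.13,.069]): print(proj(c,np.array(X)))
E
```

```text
t 1.27 tcp [ 0.496  -0.1494  0.2506] jaw yaw 23.57 F [ 1.5 -1.6 -0.6] M [-0.01 -0.2  -0.02] w 1.007 q7 0.37
  move [ 7.3 -5.4  0.6] rot [ 0.    0.   -0.06]
[327.20861902 178.17690701]
[427.14247434 -97.05824888]
```

View pics/w1.png

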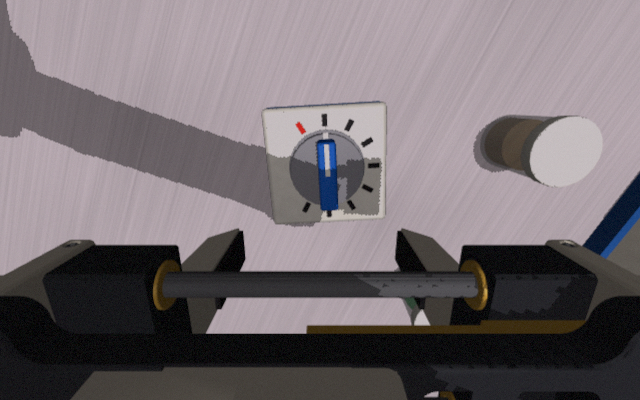

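The wrist view shows the dial at (327,175) with the pointer at the first black tick (325,120) and the red tick at (300,128), so click 1 is confirmed. Next I measure it closely.

```bash
cat >> h.py <<'E'
def dial(n,z=.108):
    im,d,c=load(n); P=cloud(c,d); H,S,V=cv2.split(cv2.cvtColor(im,cv2.COLOR_RGB2HSV))
    r=np.hypot(P[...,0]-.5005,P[...,1]+.1415)
    m=(abs(P[...,2]-z)<.006)&(r<.05); ys,xs=np.nonzero(m)
    q=ray(c,np.c_[xs,ys],z)[:,:2]; print("bar",cv2.minAreaRect((q*1000).astype(np.float32)),len(q))
    m=(abs(P[...,2]-.055)<.008)&(r>.046)&(r<.07)
    p=[]
    for nm,k in(("red",((H<10)|(H>170))&(S>110)),("black",V<45)):
        k,l,st,ce=cv2.connectedComponentsWithStats((k&m).astype(np.uint8))
        for i in range(1,k):
            if 25<st[i,4]<140: q=ray(c,ce[i],.055)[0,:2];p.append(q);print(nm,st[i,4],ce[i].round(1),q.round(4))
    p=np.array(p);s=np.linalg.lstsq(np.c_[2*p,np.ones(len(p))],(p**2).sum(1),rcond=None)[0]; C=s[:2]
    print("centre",C.round(4),"r",np.sqrt(s[2]+C@C).round(4),"angs",np.degrees(np.arctan2(p[:,1]-C[1],p[:,0]-C[0])).round(1))
E
python3 -c "
from h import *
dial('wrist')"
```

```text
bar ((500.11846923828125, -140.52085876464844), (19.772890090942383, 75.63062286376953), 26.779178619384766) 1264
red 56 [300.2 127.7] [ 0.4521 -0.1091]
black 34 [324.3 120. ] [ 0.4749 -0.0895]
black 36 [348.9 124.8] [ 0.5041 -0.0828]
black 35 [367.  141.5] [ 0.5327 -0.0919]
black 35 [373.4 165.1] [ 0.5529 -0.1147]
black 41 [367. 188.] [ 0.5588 -0.1445]
black 34 [351.1 204.4] [ 0.5496 -0.1726]
black 38 [306.1 206.9] [ 0.4975 -0.1991]
centre [ 0.501 -0.141] r 0.0581 angs [146.9 116.9  86.9  57.1  26.9  -3.5 -33.  -93.4]
```

drive_tool(
  targets=[
    {"dx": 8,"dy": -6,"dz": 10,"rx": 0,"ry": 0,"rz": -0.06,"grip": 1},
    {"dx": 8,"dy": -6,"dz": 35,"rx": 0,"ry": 0,"rz": -0.06,"grip": 1},
    {"dx": 8,"dy": -6,"dz": 70,"rx": 0,"ry": 0,"rz": -0.06,"grip": 1},
    {"dx": 8,"dy": -6,"dz": 100,"rx": 0,"ry": 0,"rz": -0.06,"grip": 1},
    {"dx": 8,"dy": -6,"dz": 110,"rx": 0,"ry": 0,"rz": -0.06,"grip": 1},
    {"dx": 8,"dy": -6,"dz": 110,"rx": 0,"ry": 0,"rz": -0.06,"grip": 1},
  ],
)

```text
time: 1.82
ee_pos: [0.4977, -0.1427, 0.1376]
tool_rot: [0.973, 0.231, -0.003, -0.002]
force: [-0.1, -0.6, 1.2]
gripper_width: 0.997
```

```bash
python3 -c "
from h import *
rel(.5007,-.1408,.079,26.9)"
```

```text
t 1.82 tcp [ 0.4977 -0.1427  0.1376] jaw yaw 26.67 F [-0.1 -0.6  1.2] M [ 0.01 -0.15 -0.03] w 0.997 q7 0.28
  move [ 3.8 -0.1 58.6] rot [-0.005  0.005 -0.004]
```

drive_tool(
  targets=[
    {"dx": 4,"dy": 0,"dz": 20,"rx": -0.005,"ry": 0.005,"rz": -0.004,"grip": 1},
    {"dx": 4,"dy": 0,"dz": 40,"rx": -0.005,"ry": 0.005,"rz": -0.004,"grip": 1},
    {"dx": 4,"dy": 0,"dz": 58,"rx": -0.005,"ry": 0.005,"rz": -0.004,"grip": 1},
    {"dx": 4,"dy": 0,"dz": 58,"rx": -0.005,"ry": 0.005,"rz": -0.004,"grip": 1},
    {"dx": 4,"dy": 0,"dz": 58,"rx": -0.005,"ry": 0.005,"rz": -0.004,"grip": 1},
  ],
)

```text
time: 2.23
ee_pos: [0.5045, -0.1409, 0.0835]
tool_rot: [0.973, 0.233, 0.003, 0.002]
force: [-0.5, -0.1, 0.7]
gripper_width: 0.998
```

```bash
python3 -c "
from h import *
rel(.5007,-.1408,.079,26.9)"
```

```text
t 2.23 tcp [ 0.5045 -0.1409  0.0835] jaw yaw 26.91 F [-0.5 -0.1  0.7] M [-0.02 -0.15 -0.02] w 0.998 q7 0.20
  move [-3.4 -1.8  4.5] rot [ 0.005 -0.005  0.   ]
```

drive_tool(
  targets=[
    {"dx": 0,"dy": 0,"dz": 0,"rx": 0,"ry": 0,"rz": 0,"grip": 1},
    {"dx": 0,"dy": 0,"dz": 0,"rx": 0,"ry": 0,"rz": 0,"grip": 1},
    {"dx": 0,"dy": 0,"dz": 0,"rx": 0,"ry": 0,"rz": 0,"grip": 1},
    {"dx": 0,"dy": 0,"dz": 0,"rx": 0,"ry": 0,"rz": 0,"grip": 1},
  ],
)

```text
time: 2.57
ee_pos: [0.5049, -0.1408, 0.0838]
tool_rot: [0.973, 0.233, 0.004, 0.002]
force: [0.2, 0.2, -0.1]
gripper_width: 0.998
```

```bash
python3 -c "
from h import *
rel(.5007,-.1408,.079,26.9)"
```

```text
t 2.57 tcp [ 0.5049 -0.1408  0.0838] jaw yaw 26.92 F [ 0.2  0.2 -0.1] M [ 0.02 -0.15 -0.03] w 0.998 q7 0.20
  move [-3.8 -2.   4.7] rot [ 0.007 -0.006  0.   ]
```

drive_tool(
  targets=[
    {"dx": -4,"dy": -2,"dz": 4,"rx": 0.006,"ry": -0.006,"rz": 0,"grip": 1},
    {"dx": -4,"dy": -2,"dz": 4,"rx": 0.006,"ry": -0.006,"rz": 0,"grip": 1},
    {"dx": -4,"dy": -2,"dz": 4,"rx": 0.006,"ry": -0.006,"rz": 0,"grip": 1},
    {"dx": -4,"dy": -2,"dz": 4,"rx": 0.006,"ry": -0.006,"rz": 0,"grip": 1},
    {"dx": -4,"dy": -2,"dz": 4,"rx": 0.006,"ry": -0.006,"rz": 0,"grip": 1},
  ],
)

```text
time: 2.98
ee_pos: [0.4998, -0.1405, 0.0787]
tool_rot: [0.973, 0.233, -0.001, -0.0]
force: [0.0, 0.3, 0.1]
gripper_width: 0.998
```

```bash
python3 -c "
from h import *
rel(.5007,-.1408,.079,26.9)"
```

```text
t 2.98 tcp [ 0.4998 -0.1405  0.0787] jaw yaw 26.93 F [0.  0.3 0.1] M [ 0.04 -0.1  -0.01] w 0.998 q7 0.20
  move [ 0.7  0.7 -0.3] rot [-0.001  0.001  0.001]
```

Aligned to under 1 mm. Now I close on the bar with a firm grip.

drive_tool(
  targets=[
    {"dx": 0.6,"dy": 0.6,"dz": 0,"rx": 0,"ry": 0,"rz": 0,"grip": 0.5},
    {"dx": 0.6,"dy": 0.6,"dz": 0,"rx": 0,"ry": 0,"rz": 0,"grip": 0},
    {"dx": 0.6,"dy": 0.6,"dz": 0,"rx": 0,"ry": 0,"rz": 0,"grip": 0},
    {"dx": 0.6,"dy": 0.6,"dz": 0,"rx": 0,"ry": 0,"rz": 0,"grip": 0},
    {"dx": 0.6,"dy": 0.6,"dz": 0,"rx": 0,"ry": 0,"rz": 0,"grip": 0},
    {"dx": 0.6,"dy": 0.6,"dz": 0,"rx": 0,"ry": 0,"rz": 0,"grip": 0},
    {"dx": 0.6,"dy": 0.6,"dz": 0,"rx": 0,"ry": 0,"rz": 0,"grip": 0},
    {"dx": 0.6,"dy": 0.6,"dz": 0,"rx": 0,"ry": 0,"rz": 0,"grip": 0},
  ],
  grip_force=40,
)

```text
time: 3.65
ee_pos: [0.5006, -0.1408, 0.0787]
tool_rot: [0.973, 0.233, -0.001, -0.0]
force: [0.3, -0.0, -0.5]
gripper_width: 0.47
```

```bash
python3 -c "
from h import *
rel(.5007,-.1408,.079,26.9)"
```

```text
t 3.65 tcp [ 0.5006 -0.1408  0.0787] jaw yaw 26.94 F [ 0.3 -0.  -0.5] M [-0.04 -0.07 -0.01] w 0.470 q7 0.20
  move [ 0.1  0.1 -0.3] rot [-0.001  0.001  0.001]
```

drive_tool(
  targets=[
    {"dx": 0,"dy": 0,"dz": 0,"rx": 0,"ry": 0,"rz": 0,"grip": 0},
    {"dx": 0,"dy": 0,"dz": 0,"rx": 0,"ry": 0,"rz": 0,"grip": 0},
    {"dx": 0,"dy": 0,"dz": 0,"rx": 0,"ry": 0,"rz": 0,"grip": 0},
    {"dx": 0,"dy": 0,"dz": 0,"rx": 0,"ry": 0,"rz": 0,"grip": 0},
    {"dx": 0,"dy": 0,"dz": 0,"rx": 0,"ry": 0,"rz": 0,"grip": 0},
    {"dx": 0,"dy": 0,"dz": 0,"rx": 0,"ry": 0,"rz": 0,"grip": 0},
    {"dx": 0,"dy": 0,"dz": 0,"rx": 0,"ry": 0,"rz": 0,"grip": 0},
  ],
)

```text
time: 4.23
ee_pos: [0.5013, -0.1405, 0.0788]
tool_rot: [0.972, 0.233, 0.0, -0.0]
force: [4.3, 1.2, -4.1]
gripper_width: 0.217
```

```bash
python3 -c "
from h import *
rel(.5007,-.1408,.079,26.9)"
```

```text
t 4.23 tcp [ 0.5013 -0.1405  0.0788] jaw yaw 26.95 F [ 4.3  1.2 -4.1] M [ 0.23 -0.91  0.01] w 0.217 q7 0.20
  move [-0.6  0.  -0.2] rot [-0.001 -0.     0.001]
```

Gripped at 20 mm. Now I press down.

drive_tool(
  targets=[
    {"dx": 0,"dy": 0,"dz": 4,"rx": 0,"ry": 0,"rz": 0,"grip": 0},
    {"dx": 0,"dy": 0,"dz": 8,"rx": 0,"ry": 0,"rz": 0,"grip": 0},
    {"dx": 0,"dy": 0,"dz": 10,"rx": 0,"ry": 0,"rz": 0,"grip": 0},
    {"dx": 0,"dy": 0,"dz": 11,"rx": 0,"ry": 0,"rz": 0,"grip": 0},
    {"dx": 0,"dy": 0,"dz": 11,"rx": 0,"ry": 0,"rz": 0,"grip": 0},
    {"dx": 0,"dy": 0,"dz": 11,"rx": 0,"ry": 0,"rz": 0,"grip": 0},
  ],
)

```text
time: 4.73
ee_pos: [0.5013, -0.1405, 0.0687]
tool_rot: [0.972, 0.233, -0.0, 0.0]
force: [-0.6, 2.0, 10.1]
gripper_width: 0.213
```

```bash
python3 -c "
from h import *
rel(.5007,-.1408,.068,26.9)"
```

```text
t 4.73 tcp [ 0.5013 -0.1405  0.0687] jaw yaw 26.95 F [-0.6  2.  10.1] M [ 0.43  0.05 -0.03] w 0.213 q7 0.18
  move [-0.6  0.   0.7] rot [0.    0.    0.001]
```

drive_tool(
  targets=[
    {"dx": -0.4,"dy": 0,"dz": 1,"rx": 0,"ry": 0,"rz": 0,"grip": 0},
    {"dx": -0.4,"dy": 0,"dz": 1,"rx": 0,"ry": 0,"rz": -0.05,"grip": 0},
    {"dx": -0.4,"dy": 0,"dz": 1,"rx": 0,"ry": 0,"rz": -0.1,"grip": 0},
    {"dx": -0.4,"dy": 0,"dz": 1,"rx": 0,"ry": 0,"rz": -0.15,"grip": 0},
    {"dx": -0.4,"dy": 0,"dz": 1,"rx": 0,"ry": 0,"rz": -0.2,"grip": 0},
  ],
)

```text
time: 5.15
ee_pos: [0.5013, -0.1404, 0.0686]
tool_rot: [0.944, 0.33, -0.0, 0.0]
force: [-3.2, 1.9, 18.8]
gripper_width: 0.212
```

```bash
python3 -c "
from h import *
rel(.5007,-.1408,.068,56.9)"
```

```text
t 5.15 tcp [ 0.5013 -0.1404  0.0686] jaw yaw 38.56 F [-3.2  1.9 18.8] M [ 0.67  0.61 -0.03] w 0.212 q7 0.36
  move [-0.7 -0.1  0.6] rot [ 0.001  0.    -0.32 ]
```

drive_tool(
  targets=[
    {"dx": 0,"dy": 0,"dz": 0,"rx": 0,"ry": 0,"rz": -0.06,"grip": 0},
    {"dx": 0,"dy": 0,"dz": 0,"rx": 0,"ry": 0,"rz": -0.12,"grip": 0},
    {"dx": 0,"dy": 0,"dz": 0,"rx": 0,"ry": 0,"rz": -0.18,"grip": 0},
    {"dx": 0,"dy": 0,"dz": 0,"rx": 0,"ry": 0,"rz": -0.24,"grip": 0},
    {"dx": 0,"dy": 0,"dz": 0,"rx": 0,"ry": 0,"rz": -0.3,"grip": 0},
    {"dx": 0,"dy": 0,"dz": 0,"rx": 0,"ry": 0,"rz": -0.33,"grip": 0},
    {"dx": 0,"dy": 0,"dz": 0,"rx": 0,"ry": 0,"rz": -0.35,"grip": 0},
    {"dx": 0,"dy": 0,"dz": 0,"rx": 0,"ry": 0,"rz": -0.35,"grip": 0},
  ],
)

```text
time: 5.82
ee_pos: [0.5015, -0.1404, 0.0687]
tool_rot: [0.872, 0.489, 0.0, 0.0]
force: [-3.4, 1.8, 18.7]
gripper_width: 0.217
```

```bash
python3 -c "
from h import *
rel(.5007,-.1408,.068,56.9)"
```

```text
t 5.82 tcp [ 0.5015 -0.1404  0.0687] jaw yaw 58.54 F [-3.4  1.8 18.7] M [ 0.69  0.62 -0.04] w 0.217 q7 0.65
  move [-0.8 -0.4  0.7] rot [0.001 0.    0.029]
```

drive_tool(
  targets=[
    {"dx": 0,"dy": 0,"dz": 0,"rx": 0,"ry": 0,"rz": -0.02,"grip": 0},
    {"dx": 0,"dy": 0,"dz": 0,"rx": 0,"ry": 0,"rz": -0.02,"grip": 0},
    {"dx": 0,"dy": 0,"dz": 0,"rx": 0,"ry": 0,"rz": -0.02,"grip": 0},
  ],
)

```text
time: 6.07
ee_pos: [0.5014, -0.1404, 0.0686]
tool_rot: [0.868, 0.496, 0.0, 0.0]
force: [-4.0, 3.7, 18.2]
gripper_width: 0.214
```

```bash
python3 - <<'E'
from h import *
from cell import vision
rel(.5007,-.1408,.068,56.9)
c=vision.calibration("wrist"); im,d=vision.get_image("wrist")
np.savez("wrist.npz",im=im,d=d,**{k:np.array(v) for k,v in c.items()})
cv2.imwrite("pics/w2.png",im[...,::-1])
E
```

```text
t 6.07 tcp [ 0.5014 -0.1404  0.0686] jaw yaw 59.50 F [-4.   3.7 18.2] M [ 0.66  0.54 -0.76] w 0.214 q7 0.67
  move [-0.7 -0.4  0.6] rot [ 0.    -0.     0.045]
```

View pics/w2.png

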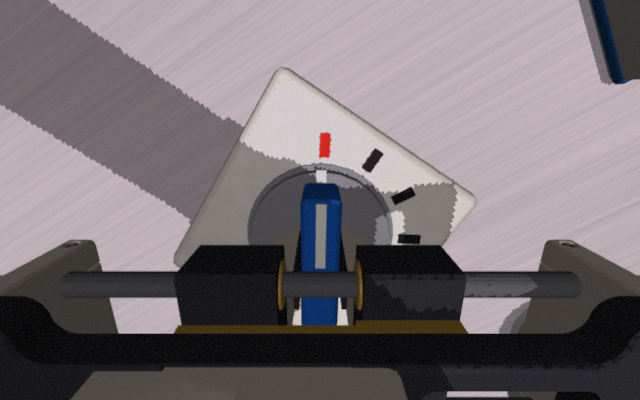

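Zero stop reached: the moment rises to -0.76 N m, and the wrist view has the red tick at (325,145) in line with the pointer (320,175). Now I turn clockwise in stages.

drive_tool(
  targets=[
    {"dx": 0,"dy": 0,"dz": 0,"rx": 0,"ry": 0,"rz": 0.1,"grip": 0},
    {"dx": 0,"dy": 0,"dz": 0,"rx": 0,"ry": 0,"rz": 0.2,"grip": 0},
    {"dx": 0,"dy": 0,"dz": 0,"rx": 0,"ry": 0,"rz": 0.3,"grip": 0},
    {"dx": 0,"dy": 0,"dz": 0,"rx": 0,"ry": 0,"rz": 0.4,"grip": 0},
    {"dx": 0,"dy": 0,"dz": 0,"rx": 0,"ry": 0,"rz": 0.5,"grip": 0},
    {"dx": 0,"dy": 0,"dz": 0,"rx": 0,"ry": 0,"rz": 0.6,"grip": 0},
    {"dx": 0,"dy": 0,"dz": 0,"rx": 0,"ry": 0,"rz": 0.7,"grip": 0},
    {"dx": 0,"dy": 0,"dz": 0,"rx": 0,"ry": 0,"rz": 0.8,"grip": 0},
    {"dx": 0,"dy": 0,"dz": 0,"rx": 0,"ry": 0,"rz": 0.9,"grip": 0},
    {"dx": 0,"dy": 0,"dz": 0,"rx": 0,"ry": 0,"rz": 1.0,"grip": 0},
  ],
)

```text
time: 6.95
ee_pos: [0.5011, -0.1405, 0.0686]
tool_rot: [1.0, 0.018, -0.0, 0.0]
force: [-3.3, 1.7, 18.9]
gripper_width: 0.215
```

```bash
python3 -c "
from h import *
rel(.5007,-.1408,.068,-93.1)"
```

```text
t 6.95 tcp [ 0.5011 -0.1405  0.0686] jaw yaw 2.04 F [-3.3  1.7 18.9] M [ 0.66  0.76 -0.01] w 0.215 q7 -0.18
  move [-0.5  0.2  0.6] rot [ 1.000e-03 -1.000e-03  1.661e+00]
```

drive_tool(
  targets=[
    {"dx": 0,"dy": 0,"dz": 0,"rx": 0,"ry": 0,"rz": 0.1,"grip": 0},
    {"dx": 0,"dy": 0,"dz": 0,"rx": 0,"ry": 0,"rz": 0.2,"grip": 0},
    {"dx": 0,"dy": 0,"dz": 0,"rx": 0,"ry": 0,"rz": 0.3,"grip": 0},
    {"dx": 0,"dy": 0,"dz": 0,"rx": 0,"ry": 0,"rz": 0.4,"grip": 0},
    {"dx": 0,"dy": 0,"dz": 0,"rx": 0,"ry": 0,"rz": 0.5,"grip": 0},
    {"dx": 0,"dy": 0,"dz": 0,"rx": 0,"ry": 0,"rz": 0.6,"grip": 0},
    {"dx": 0,"dy": 0,"dz": 0,"rx": 0,"ry": 0,"rz": 0.7,"grip": 0},
    {"dx": 0,"dy": 0,"dz": 0,"rx": 0,"ry": 0,"rz": 0.8,"grip": 0},
    {"dx": 0,"dy": 0,"dz": 0,"rx": 0,"ry": 0,"rz": 0.9,"grip": 0},
    {"dx": 0,"dy": 0,"dz": 0,"rx": 0,"ry": 0,"rz": 1.0,"grip": 0},
  ],
)

```text
time: 7.78
ee_pos: [0.5009, -0.1404, 0.0686]
tool_rot: [0.886, -0.464, -0.0, 0.0]
force: [-4.8, 3.3, 19.7]
gripper_width: 0.216
```

```bash
python3 -c "
from h import *
rel(.5007,-.1408,.068,-93.1)"
```

```text
t 7.78 tcp [ 0.5009 -0.1404  0.0686] jaw yaw -55.25 F [-4.8  3.3 19.7] M [ 0.8   0.83 -0.04] w 0.216 q7 -1.03
  move [0.2 0.3 0.6] rot [ 0.001 -0.     0.661]
```

drive_tool(
  targets=[
    {"dx": 0,"dy": 0,"dz": 0,"rx": 0,"ry": 0,"rz": 0.1,"grip": 0},
    {"dx": 0,"dy": 0,"dz": 0,"rx": 0,"ry": 0,"rz": 0.2,"grip": 0},
    {"dx": 0,"dy": 0,"dz": 0,"rx": 0,"ry": 0,"rz": 0.3,"grip": 0},
    {"dx": 0,"dy": 0,"dz": 0,"rx": 0,"ry": 0,"rz": 0.4,"grip": 0},
    {"dx": 0,"dy": 0,"dz": 0,"rx": 0,"ry": 0,"rz": 0.5,"grip": 0},
    {"dx": 0,"dy": 0,"dz": 0,"rx": 0,"ry": 0,"rz": 0.55,"grip": 0},
    {"dx": 0,"dy": 0,"dz": 0,"rx": 0,"ry": 0,"rz": 0.59,"grip": 0},
    {"dx": 0,"dy": 0,"dz": 0,"rx": 0,"ry": 0,"rz": 0.62,"grip": 0},
    {"dx": 0,"dy": 0,"dz": 0,"rx": 0,"ry": 0,"rz": 0.63,"grip": 0},
    {"dx": 0,"dy": 0,"dz": 0,"rx": 0,"ry": 0,"rz": 0.63,"grip": 0},
  ],
)

```text
time: 8.62
ee_pos: [0.5008, -0.1403, 0.0686]
tool_rot: [-0.7, 0.714, 0.0, -0.0]
force: [-3.1, 3.0, 18.3]
gripper_width: 0.212
```

```bash
python3 - <<'E'
from h import *
from cell import vision
rel(.5007,-.1408,.068,-93.1)
c=vision.calibration("wrist"); im,d=vision.get_image("wrist")
np.savez("wrist.npz",im=im,d=d,**{k:np.array(v) for k,v in c.items()})
cv2.imwrite("pics/w3.png",im[...,::-1])
E
```

```text
t 8.62 tcp [ 0.5008 -0.1403  0.0686] jaw yaw -91.10 F [-3.1  3.  18.3] M [ 0.94  0.75 -0.11] w 0.212 q7 -1.56
  move [0.6 0.1 0.6] rot [ 0.001 -0.     0.035]
```

View pics/w3.png

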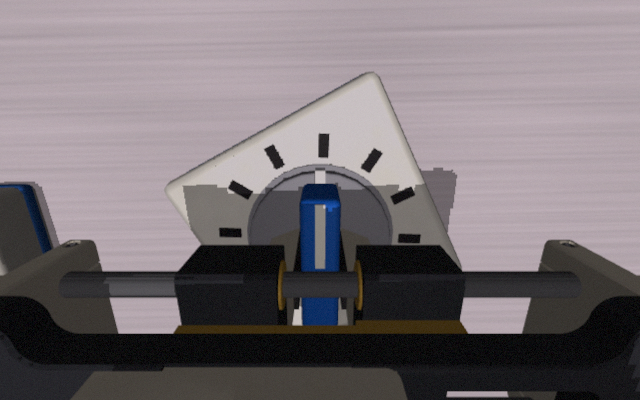

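The pointer is at the tick that has ticks 2–4 on its left and 6–8 on its right, so this is click 5, approached 2° short. I nudge 1° closer, let go and raise.

drive_tool(
  targets=[
    {"dx": 0,"dy": 0,"dz": 0,"rx": 0,"ry": 0,"rz": 0.018,"grip": 0},
    {"dx": 0,"dy": 0,"dz": 0,"rx": 0,"ry": 0,"rz": 0.018,"grip": 0},
    {"dx": 0,"dy": 0,"dz": 0,"rx": 0,"ry": 0,"rz": 0.018,"grip": 0.3},
    {"dx": 0,"dy": 0,"dz": 0,"rx": 0,"ry": 0,"rz": 0.018,"grip": 0.4},
    {"dx": 0,"dy": 0,"dz": -3,"rx": 0,"ry": 0,"rz": 0.018,"grip": 0.5},
    {"dx": 0,"dy": 0,"dz": -10,"rx": 0,"ry": 0,"rz": 0.018,"grip": 0.5},
    {"dx": 0,"dy": 0,"dz": -20,"rx": 0,"ry": 0,"rz": 0.018,"grip": 0.5},
    {"dx": 0,"dy": 0,"dz": -50,"rx": 0,"ry": 0,"rz": 0.018,"grip": 0.5},
    {"dx": 0,"dy": 0,"dz": -90,"rx": 0,"ry": 0,"rz": 0.018,"grip": 0.5},
    {"dx": 0,"dy": 0,"dz": -110,"rx": 0,"ry": 0,"rz": 0.018,"grip": 0.5},
  ],
)

```text
time: 9.5
ee_pos: [0.5012, -0.1409, 0.1804]
tool_rot: [-0.694, 0.72, -0.0, 0.0]
force: [0.8, -0.5, 0.8]
gripper_width: 0.499
```

```bash
python3 - <<'E'
from h import *
from cell import vision
rel(.483,.13,.20,-60)
c=vision.calibration("wrist"); im,d=vision.get_image("wrist")
np.savez("wrist.npz",im=im,d=d,**{k:np.array(v) for k,v in c.items()})
cv2.imwrite("pics/w4.png",im[...,::-1])
im,d=vision.get_image("scene"); np.savez("s2.npz",im=im,d=d,**{k:np.array(v) for k,v in vision.calibration("scene").items()})
for n in("wrist","s2"):
  try: dial(n)
  except Exception as e: print(e)
E
```

```text
t 9.50 tcp [ 0.5012 -0.1409  0.1804] jaw yaw -92.11 F [ 0.8 -0.5  0.8] M [ 0.04 -0.1   0.04] w 0.499 q7 -1.50
  move [-270.1   28.2  -19.7] rot [-0.001 -0.    -0.56 ]
bar ((501.37384033203125, -140.75595092773438), (19.77387046813965, 76.06005859375), 86.79765319824219) 1981
red 65 [291.  233.2] [ 0.4515 -0.109 ]
black 46 [320.4 130. ] [ 0.5588 -0.1444]
black 56 [290.2 138. ] [ 0.5523 -0.1148]
black 57 [350.  139.1] [ 0.5491 -0.1729]
black 57 [268.8 159.4] [ 0.5321 -0.0923]
black 59 [370.  161.2] [ 0.5266 -0.1926]
black 56 [261.6 187.3] [ 0.5037 -0.0824]
black 52 [376.  189.5] [ 0.4971 -0.1992]
black 57 [270.7 214.1] [ 0.4742 -0.0891]
centre [ 0.5004 -0.1409] r 0.0582 angs [146.9  -3.5  26.7 -33.3  56.9 -63.1  86.7 -93.2 116.8]
bar ((509.261962890625, -141.37831115722656), (17.37479019165039, 85.58229064941406), 87.05511474609375) 134
axis 1 is out of bounds for array of dimension 1
```

View pics/w4.png

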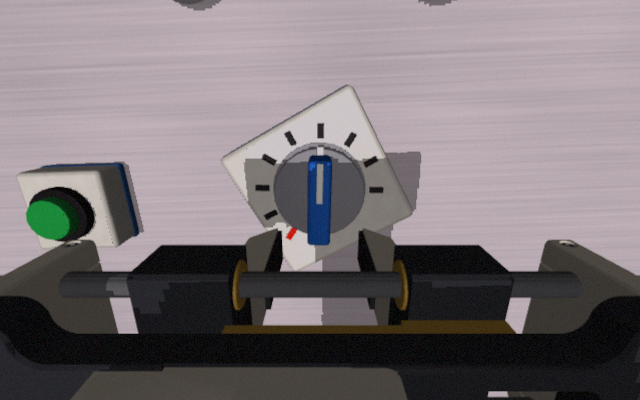

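The dial is at click 5 (bar at -3.2°, tick at -3.3°), and its measured 19.8 x 76.1 mm top at z = 0.108 shows it is up. The button is at (52,221) in the wrist view. I measure it and move above it with the fingers shut.

```bash
python3 - <<'E'
from h import *
im,d,c=load("wrist");P=cloud(c,d);H,S,V=cv2.split(cv2.cvtColor(im,cv2.COLOR_RGB2HSV))
k,l,st,ce=cv2.connectedComponentsWithStats(((H>45)&(H<85)&(S>120)&(d>0)).astype(np.uint8))
i=1+st[1:,4].argmax();q=P[l==i];zt=np.percentile(q[:,2],80);print("top z",zt)
t=q[abs(q[:,2]-.069)<.003][:,:2]*1000; (x,y),r=cv2.minEnclosingCircle(t.astype(np.float32));print(x,y,r,t.mean(0))
r=np.hypot(P[...,0]-.5007,P[...,1]+.1408);m=(r<.036)&(P[...,2]>.085)&(P[...,2]<.13);print("bar top z",np.median(P[m][:,2]))
rel(x/1000,y/1000,.15,-92)
E
```

```text
top z 0.06995058415282032
480.8376770019531 132.19960021972656 21.789390563964844 [481.81047485 131.16965804]
bar top z 0.10841007463978243
t 9.60 tcp [ 0.5029 -0.1416  0.1811] jaw yaw -92.14 F [ 0.8  0.2 -0.2] M [ 0.02 -0.03  0.02] w 0.503 q7 -1.50
  move [-272.8   32.4   30.5] rot [-0.006 -0.002 -0.002]
```

drive_tool(
  targets=[
    {"dx": -35,"dy": 4,"dz": 0,"rx": 0,"ry": 0,"rz": 0,"grip": 0},
    {"dx": -70,"dy": 8,"dz": 0,"rx": 0,"ry": 0,"rz": 0,"grip": 0},
    {"dx": -105,"dy": 12,"dz": 0,"rx": 0,"ry": 0,"rz": 0,"grip": 0},
    {"dx": -140,"dy": 16,"dz": 0,"rx": 0,"ry": 0,"rz": 0,"grip": 0},
    {"dx": -175,"dy": 20,"dz": 5,"rx": 0,"ry": 0,"rz": 0,"grip": 0},
    {"dx": -210,"dy": 24,"dz": 10,"rx": 0,"ry": 0,"rz": 0,"grip": 0},
    {"dx": -245,"dy": 28,"dz": 20,"rx": 0,"ry": 0,"rz": 0,"grip": 0},
    {"dx": -272,"dy": 31,"dz": 40,"rx": 0,"ry": 0,"rz": 0,"grip": 0},
    {"dx": -272,"dy": 31,"dz": 60,"rx": 0,"ry": 0,"rz": 0,"grip": 0},
    {"dx": -272,"dy": 31,"dz": 80,"rx": 0,"ry": 0,"rz": 0,"grip": 0},
  ],
)

```text
time: 10.43
ee_pos: [0.4779, 0.1344, 0.0956]
tool_rot: [-0.696, 0.718, 0.001, -0.001]
force: [-0.2, -0.7, -0.4]
gripper_width: 0.005
```

drive_tool(
  targets=[
    {"dx": 0,"dy": 0,"dz": 0,"rx": 0,"ry": 0,"rz": 0,"grip": 0},
    {"dx": 0,"dy": 0,"dz": 0,"rx": 0,"ry": 0,"rz": 0,"grip": 0},
    {"dx": 0,"dy": 0,"dz": 0,"rx": 0,"ry": 0,"rz": 0,"grip": 0},
    {"dx": 0,"dy": 0,"dz": 0,"rx": 0,"ry": 0,"rz": 0,"grip": 0},
    {"dx": 0,"dy": 0,"dz": 0,"rx": 0,"ry": 0,"rz": 0,"grip": 0},
  ],
)

```text
time: 10.85
ee_pos: [0.4803, 0.1317, 0.098]
tool_rot: [-0.693, 0.72, -0.0, 0.0]
force: [0.0, 0.3, 0.1]
gripper_width: 0.006
```

```bash
python3 -c "
from h import *
rel(.481,.1315,.061,-92)"
```

```text
t 10.85 tcp [0.4803 0.1317 0.098 ] jaw yaw -92.18 F [0.  0.3 0.1] M [-0.   -0.01 -0.  ] w 0.006 q7 -2.16
  move [ 0.2 -0.7 37. ] rot [-0.001  0.001 -0.003]
```

drive_tool(
  targets=[
    {"dx": 0,"dy": -1,"dz": 15,"rx": 0,"ry": 0,"rz": 0,"grip": 0},
    {"dx": 0,"dy": -1,"dz": 27,"rx": 0,"ry": 0,"rz": 0,"grip": 0},
    {"dx": 0,"dy": -1,"dz": 33,"rx": 0,"ry": 0,"rz": 0,"grip": 0},
    {"dx": 0,"dy": -1,"dz": 37,"rx": 0,"ry": 0,"rz": 0,"grip": 0},
    {"dx": 0,"dy": -1,"dz": 38.5,"rx": 0,"ry": 0,"rz": 0,"grip": 0},
    {"dx": 0,"dy": -1,"dz": 38.5,"rx": 0,"ry": 0,"rz": 0,"grip": 0},
    {"dx": 0,"dy": -1,"dz": 38.5,"rx": 0,"ry": 0,"rz": 0,"grip": 0},
    {"dx": 0,"dy": -1,"dz": 38.5,"rx": 0,"ry": 0,"rz": 0,"grip": 0},
  ],
)

```text
time: 11.52
ee_pos: [0.4811, 0.1316, 0.0609]
tool_rot: [-0.694, 0.72, -0.001, -0.0]
force: [-6.9, -3.7, 26.3]
gripper_width: 0.006
```

Fully down (TCP 0.0609, 26 N against the stop). Now I release and retreat upward.

drive_tool(
  targets=[
    {"dx": 0,"dy": 0,"dz": -5,"rx": 0,"ry": 0,"rz": 0,"grip": 0},
    {"dx": 0,"dy": 0,"dz": -20,"rx": 0,"ry": 0,"rz": 0,"grip": 0},
    {"dx": 0,"dy": 0,"dz": -50,"rx": 0,"ry": 0,"rz": 0,"grip": 0},
    {"dx": 0,"dy": 0,"dz": -85,"rx": 0,"ry": 0,"rz": 0,"grip": 0},
    {"dx": 0,"dy": 0,"dz": -120,"rx": 0,"ry": 0,"rz": 0,"grip": 0},
    {"dx": 0,"dy": 0,"dz": -130,"rx": 0,"ry": 0,"rz": 0,"grip": 0},
    {"dx": 0,"dy": 0,"dz": -130,"rx": 0,"ry": 0,"rz": 0,"grip": 0},
    {"dx": 0,"dy": 0,"dz": -130,"rx": 0,"ry": 0,"rz": 0,"grip": 0},
  ],
)

```text
time: 12.18
ee_pos: [0.4805, 0.1317, 0.1885]
tool_rot: [-0.694, 0.72, 0.0, -0.0]
force: [0.4, -0.2, 0.6]
gripper_width: 0.005
```

```bash
python3 - <<'E'
from h import *
from cell import vision
rel(.481,.1315,.19,-92)
ims=[]
for n in("side","wrist"):
    c=vision.calibration(n); im,d=vision.get_image(n); np.savez(n+"3.npz",im=im,d=d,**{k:np.array(v) for k,v in c.items()}); ims.append(im)
    P=cloud(c,d);H,S,V=cv2.split(cv2.cvtColor(im,cv2.COLOR_RGB2HSV))
    m=(H>45)&(H<85)&(S>120)&(d>0)&(np.hypot(P[...,0]-.481,P[...,1]-.1315)<.03)
    print(n,"button top z",np.percentile(P[m][:,2],[50,80,95]) if m.any() else None)
    m=(np.hypot(P[...,0]-.5007,P[...,1]+.1408)<.036)&(P[...,2]>.085)&(P[...,2]<.13)
    print(" bar z",np.percentile(P[m][:,2],[50,90]) if m.any() else None)
    try: dial(n+"3")
    except Exception as e: print(e)
cv2.imwrite("pics/f.png",cv2.resize(np.vstack(ims),(480,600),interpolation=cv2.INTER_AREA)[...,::-1])
E
```

```text
t 12.18 tcp [0.4805 0.1317 0.1885] jaw yaw -92.15 F [ 0.4 -0.2  0.6] M [ 0.05  0.03 -0.01] w 0.005 q7 -2.08
  move [ 0.1 -0.5 -1.5] rot [ 0.     0.    -0.003]
side button top z [0.06596022 0.06751031 0.06918623]
 bar z [0.1040115  0.10727841]
bar ((500.5654296875, -145.74603271484375), (23.3538761138916, 75.3402099609375), 86.46807861328125) 325
axis 1 is out of bounds for array of dimension 1
wrist button top z [0.0694892  0.07043847 0.29172809]
 bar z [0.10085614 0.10847124]
bar ((497.6889343261719, -126.31898498535156), (76.1760482788086, 23.206058502197266), 16.251916885375977) 1351
red 74 [546.9 202.5] [ 0.4519 -0.1102]
black 89 [606.2  95.2] [ 0.5586 -0.145 ]
black 84 [573.5 103. ] [ 0.5526 -0.1156]
black 85 [633.3 104.5] [ 0.5491 -0.1733]
black 73 [545.7 125.5] [ 0.5323 -0.0931]
black 67 [530.8 155. ] [ 0.5037 -0.0838]
black 59 [531.4 182.7] [ 0.4745 -0.0897]
centre [ 0.5006 -0.1416] r 0.058 angs [147.2  -3.4  26.6 -33.2  56.8  87.  116.7]
```

View pics/f.png

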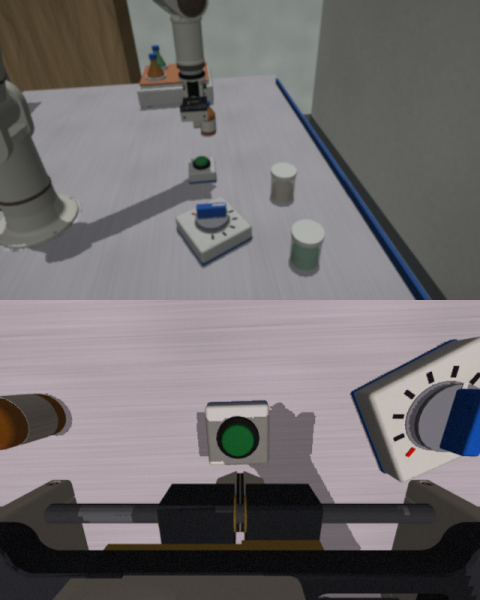

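The final views show the dial at click 5 and up, the button up at (238,437), the jars at (283,183) and (306,245) and the bottle at (208,122) still standing, and the gripper clear. I hand in.

```bash
python3 -c "
from cell import manip
print(manip.sign_off(), manip.get_state()['time'])"
```

```text
the job is handed in; nothing more can be done
the job is handed in; nothing more can be done
```

The job is done and handed in at about 12 s of the 72 s allowed. I pushed the dial down and turned it anticlockwise from click 1 to its zero stop, where the wrist moment rose to 0.76 N m. I then turned it clockwise to about 1° short of click 5 and let go, so it sprang up. After that I pressed the start button to its stop (tip at 0.0609 m, 26 N) and released it.

**Last checks:**
- **Dial:** after release the bar was at -3.2° and the fifth tick at about -3.4°, with its top at 0.108 m, which means up and locked.
- **Button:** it is back up, with its top at about 0.069 m.
- **Jars and bottle:** they are still standing, and the gripper is clear of everything.

**Checks that failed or disagreed:**
- The last wrist-camera fit of the bar did not agree (23 mm wide, wrong angle), because the bar was cut off at the picture edge. The side camera's fit, at -3.5°, agreed with the earlier reading.
- The tick fit failed in the distant views, where the ticks were too small.
- The first move call was refused. I sent it again with every field filled in and smaller steps, and it worked.

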